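# Slide the condiment tray onto the narrow pass rail and bolt it in

### The job

Push the tray with its two dip pots across the green board until its long side lies flush against the blue fence, then slide it along the fence off the board and onto the narrow steel rail, right up to the red end stop, so that it rests square and centred on the rail. Then push the yellow keeper bolt fully home behind it. Slide the tray only, never lift it; the pots must stay upright in the tray, and leave the bottles, shaker, scraper and tongs where they are.

Things in the scene. Friction and masses are not known exactly. Their poses are not given: they have to be found in the camera images.
- station: Fixed serving station: green board, blue fence, narrow rail, red stop, yellow bolt. Origin: on the table, under the rail's centre line, at the board's end. +y runs along the rail from board to stop, +x towards the fence, away from the robot, z up. A tray flush with the fence has its centre at x = 0, which is the rail's centre line; against the stop its centre is at y = +110 mm.
- board_mid (a point): Middle of the green board's top, at station x -35, y -135, z 60 mm. The board spans station x -140 to +69 mm, y -270 to 0.
- fence_mid (a point): Middle of the blue fence's straight face (station x = +55 mm), 9 mm above the board. The fence runs the board's whole length (y -270 to 0), stands 18 mm above the board and is 14 mm thick.
- rail_mid (a point): Middle of the narrow steel rail's top, at station x 0, y +101, z 58.5 mm (1.5 mm below the board). The rail is 50 mm wide (x -25 to +25), y +12 to +205 mm, on two legs, after a 12 mm gap from the board.
- stop_mid (a point): Middle of the red end stop's face (station y = +190 mm), 10 mm above the rail. The stop is 50 mm wide and stands 20 mm above the rail.
- bolt (a joint): Travel (m) of the yellow keeper bolt, which slides along station +x, at station y = +15 mm, in the gap between the board's end and the parked tray: 0 drawn back (it starts at 0 to 0.012), 0.080 fully home across the rail. About 2 N of friction.
- bolt_tab (a point): Back face (the one to push towards station +x) of the bolt's upright tab, 96.5 mm above the table, on the bolt's centre line: station x -150 mm when drawn back, -70 mm when home. The tab is 12 mm wide (y), 14 mm thick (x), and stands from z 77 to 115 mm. The fixed channel under the bolt has 7 mm cheeks up to z 71 mm.
- bolt_tip (a point): Front end of the bolt bar, 71.5 mm above the table: station x -75 mm drawn back, +5 mm home. The bar is 12 mm wide and high, 75 mm long.
- tray: Loose open aluminium tray, 110 mm (its x) by 160 mm (its y), 26 mm high, walls and floor 4 mm thick, 0.25 to 0.5 kg. Origin: centre of its underside. It starts on the board, turned up to 0.3 rad from the station, its far long side short of the fence.
- pot_a: Closed dip pot with black lid, 50 mm diameter, 42 mm high, standing in the tray (its top is 46 mm above the tray's underside). Origin: centre of its underside.
- pot_b: Closed dip pot like pot_a, with orange lid, also in the tray; which stands at which end varies.
- mustard: Bystander: yellow bottle, 52 mm diameter, 125 mm high, standing on the table beyond the fence or the rail (the two bottles may be swapped). Origin: centre of its underside.
- ketchup: Bystander: red bottle, 52 mm diameter, 125 mm high, standing on the table beyond the fence or the rail. Origin: centre of its underside.
- shaker: Bystander: glass shaker with steel cap, 48 mm diameter, 85 mm high, on the table on the robot's side of the rail. Origin: centre of its underside.
- scraper: Bystander: spatula lying on the table to the right of the board, about 250 mm long.
- tongs: Bystander: steel tongs, 230 mm long, lying on the table to the left of the rail.
Mind the look-alikes: they are no part of the job. There is more than one size of the tray; the one meant has the size given above. What is shaped like the pot_a but pink is not meant.

How it is judged:
By the outcome, as a careful person would: the job done as asked, in the order asked, and still so for the second after the job is handed in, with the robot touching nothing.
It also fails if it takes over 64 s, if anything falls off the work surface, if the arm or the gripper's body presses on something with over 40 N, if the wrist force passes 120 N, or if a joint passes its speed limit or range.

### The arm

A 6-joint arm with a two-finger parallel gripper is mounted at the origin on the work surface. World frame = base frame: x ahead of the robot, y to its left, z up, the work surface at z = 0. Lengths are in m, angles in rad, forces in N, time in s.
With the tool pointing down it reaches from about 0.25 to 0.725 m from the base axis. Payload 4 kg.
Tool frame: the origin (TCP) lies on the centre line of the jaws, within the pads' length; the fingertips stand ahead of it and the grasp point (between the pads) lies 11 mm behind it (bot.tip_extent is the z of the fingertips in the tool frame, in m); z points along the fingers, y is the direction in which the jaws open and shut (so a half turn about z gives the same grasp; the last joint's range is limited). The gripper opens to 85 mm and grips with 20 to 120 N. Pads are 22 mm wide; open, the fingers measure 114 mm over their backs; the gripper's body (76 mm by 85 mm) begins 54 mm behind the grasp point. The pads swing forward as they close: fully open they stand 13 mm farther back than shut.
Start: joints at [-1.194, 0.241, 0.005, 1.335, 0, 1.571], TCP at [0.184, -0.465, 0.239] pointing down, gripper open.
Joint ranges: [-2.72, 2.72], [-1.05, 1.87], [-1.09, 1.28], [-1.99, 2.15], [-1.42, 1.44], [-3.14, 3.14]. Speed limits (rad/s): [2.79, 2.79, 3.14, 3.14, 3.14, 3.14].

### API

Orientations are given as a unit quaternion [x, y, z, w].
In Python, from workcell import bot gives the robot as it stands.
- The arm moves only by the shell command python3 -m jog 'ROWS'. ROWS is JSON, a list that holds one entry, the list of rows, each a list of 7 numbers: the shift along the world's x, y, z in m, then the turn, a rotation vector about the world's x, y, z in degrees, then the closure in counts, from 0 (fully open) to 255 (shut). In form: [[[tx, ty, tz, ax, ay, az, fingers], ...]]. A call has 1 to 10 rows; each row is the pose to reach, as a shift and turn from the pose commanded when the call began; what a row does not reach only later rows make up. A row lasts 1/12 s, in which the tool goes at most 41.7 mm and 7.16 degrees, less where a joint would pass 70% of its speed; a pose out of reach is approached as far as the arm can. A call with a gripper value outside its range is refused whole. The fingers move at their own pace and stop on an object; the grip force is fixed at half the most. Time passes only in rows, so rows that repeat a pose let the fingers close. It gives the time, the measured TCP pose, the force and the opening at its end, in the units of the state.
- bot.get_obs(): the state, without advancing time (a new reading comes with each control period).
- bot.camera(name): name is "scene" or "top" or "wrist"; returns the picture (400x640x3 uint8, blue, green, red); there is no depth.
- bot.camera_model(name): a dict with "K" (3x3 intrinsics, pixels), "T" (4x4, takes a point from camera to world coordinates). Camera axes: x right, y down, z forward; pixel columns grow to the right and rows downward; lengths in m; the calibration is good to about 2 mm. A picture is of the moment at which its call begins: read the wrist's pose just before it. camera_model takes no time and is no camera call; for the wrist camera it gives the pose at the moment of the call.
- bot.job_done(): hands the job in, once; it reports no verdict.
The state is a dict: "clock": time; "joint_pos": joint angles; "joint_vel": joint speeds; "tau": joint torques, N m; "eef_pos": TCP position; "tool_rot": TCP orientation; "ft_force": force on the tool from outside, world axes, zero at the start; "ft_torque": the same for the moment, N m; "grip_width": finger opening in m.
Only numpy, scipy, OpenCV 4.12 (cv2) and the standard library are available. Lean on these libraries where they do the work, as an engineer would, in place of code of your own. Each camera call takes 0.05 s, during which the arm holds its last target. There are 200 camera calls.

## Working session

There is one attempt and no reset: what is moved stays moved. The work goes in short steps, Python scripts to look and compute and a shell command to move; the robot and the scene stay as the last step left them, time stands still between calls to the robot, and variables do not carry over. Pictures are saved under pics/ and viewed, about 8 in all and at most 12, crops included, and the job is handed in when it is done.

```bash
ls; mkdir -p pics; python3 - <<'E'
from workcell import bot
import cv2,numpy as np
print(bot.get_obs(), bot.tip_extent)
for n in("scene","top"):
    im=bot.camera(n); m=bot.camera_model(n); cv2.imwrite(f"pics/{n}0.png",im); print(n,np.round(m["K"],1).tolist(),np.round(m["T"],3).tolist())
E
```

```text
pics
{'clock': 0.0, 'joint_pos': array([-1.19401224e+00,  2.41407763e-01,  3.70582344e-03,  1.33518487e+00,
        6.82015267e-06,  1.57083428e+00]), 'joint_vel': array([-0.00120714, -0.00285714, -0.00093646, -0.00164399, -0.00204862,
       -0.0011157 ]), 'tau': array([-1.08749398e-03, -3.72313714e+01,  2.52410084e+01,  1.68210582e-02,
       -5.88460080e-05, -3.56436225e-06]), 'eef_pos': array([ 0.18374032, -0.46435044,  0.23840851]), 'tool_rot': array([ 9.82309660e-01,  1.87260885e-01, -1.92421802e-04, -1.02738056e-03]), 'ft_force': array([0.57751907, 0.91082307, 0.24074519]), 'ft_torque': array([ 0.00741807,  0.00462477, -0.019059  ]), 'grip_width': 0.08495716553146244} 0.008
scene [[491.2, 0.0, 316.5], [0.0, 491.2, 203.5], [0.0, 0.0, 1.0]] [[-0.027, 0.714, -0.7, 1.441], [0.999, 0.035, -0.003, -0.004], [0.022, -0.7, -0.714, 0.999], [0.0, 0.0, 0.0, 1.0]]
top [[481.8, 0.0, 329.4], [0.0, 481.8, 202.4], [0.0, 0.0, 1.0]] [[-0.014, -0.99, 0.141, 0.363], [-1.0, 0.017, 0.018, -0.03], [-0.02, -0.14, -0.99, 1.533], [0.0, 0.0, 0.0, 1.0]]
```

View pics/top0.png

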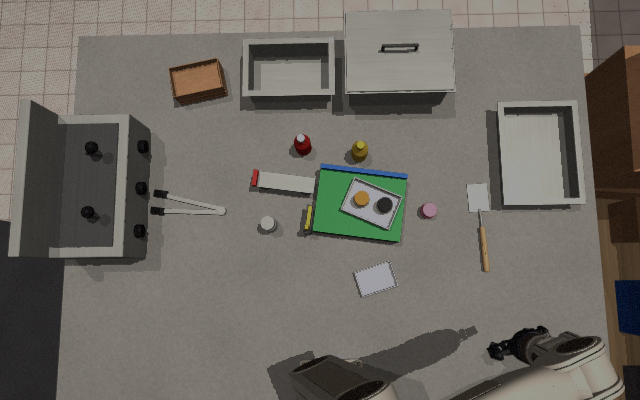

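View pics/scene0.png

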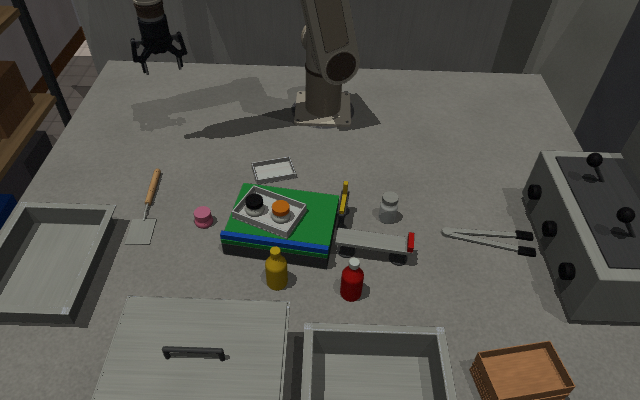

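The top view shows the board at (313–408, 168–242), with the tray at (342–405, 178–228). The rail runs left of it to the red stop at (255, 178), and the yellow bolt tab is near (308, 218). Next I'll measure these.

```bash
cat > h.py <<'E'
from workcell import bot
import cv2,numpy as np
def ray(m,uv,z):
    uv=np.atleast_2d(np.asarray(uv,float)); K=np.array(m["K"]);T=np.array(m["T"])
    d=np.c_[uv,np.ones(len(uv))]@np.linalg.inv(K).T@T[:3,:3].T
    s=(z-T[2,3])/d[:,2]; return T[:3,3]+d*s[:,None]
def proj(m,P):
    K=np.array(m["K"]);T=np.array(m["T"]);p=(np.atleast_2d(P)-T[:3,3])@T[:3,:3]@K.T
    return p[:,:2]/p[:,2:]
def mask(im,lo,hi,roi=None):
    h=cv2.cvtColor(im,cv2.COLOR_BGR2HSV);k=cv2.inRange(h,np.array(lo),np.array(hi))
    if roi: z=np.zeros_like(k);x0,x1,y0,y1=roi;z[y0:y1,x0:x1]=255;k&=z
    return k
def big(k):
    return max(cv2.findContours(k,cv2.RETR_EXTERNAL,cv2.CHAIN_APPROX_NONE)[0],key=cv2.contourArea)
def rect(c,m,z):
    """min-area rectangle of a contour, cast on plane z: centre, sides, angle of long side"""
    P=ray(m,c.reshape(-1,2),z)[:,:2]; r=cv2.minAreaRect((P*1000).astype(np.float32))
    b=cv2.boxPoints(r); e=[b[1]-b[0],b[2]-b[1]]; l=max(e,key=np.linalg.norm)
    a=np.degrees(np.arctan2(l[1],l[0])); return np.round(r[0],1),np.round(r[1],1),round((a+180)%180,2)
E
python3 - <<'E'
from h import *
im=cv2.imread("pics/top0.png");m=bot.camera_model("top")
R=(240,420,150,260)
for n,lo,hi,z,roi in[("green",(50,80,40),(80,255,255),.06,R),("fence",(100,120,60),(125,255,255),.078,R),("stop",(0,150,100),(8,255,255),.078,(240,270,160,200)),("bolt",(22,120,80),(33,255,255),.0965,(300,318,200,240)),("tray",(0,0,120),(180,60,255),.086,(335,408,172,235)),("rail",(0,0,110),(180,60,255),.0585,(256,316,165,200))]:
    c=big(mask(im,lo,hi,roi)); print(n,cv2.boundingRect(c),rect(c,m,z))
w=bot.camera_model("wrist");print(w["K"],np.round(w["T"],3).tolist())
o=bot.get_obs();print(o["eef_pos"])
E
```

```text
green (312, 169, 95, 73) (array([565. , -94.5]), array([271.1, 196.1]), np.float32(81.98))
fence (321, 164, 87, 14) (array([ 667.4, -110.3]), array([266.6,  13.5]), np.float32(81.84))
stop (252, 170, 6, 15) (array([653.2, 227.3]), array([13.2, 45.3]), np.float32(172.38))
bolt (304, 206, 8, 23) (array([524. ,  60.8]), array([13.6, 69. ]), np.float32(168.84))
tray (341, 177, 62, 53) (array([ 566.5, -130.3]), array([159.1, 109.2]), np.float32(65.95))
rail (256, 165, 60, 28) (array([650.7, 133.7]), array([185.5,  85.6]), np.float32(88.94))
[[301.39526296   0.         317.34592957]
 [  0.         301.39526296 202.91231183]
 [  0.           0.           1.        ]] [[0.369, -0.884, -0.289, 0.258], [-0.93, -0.351, -0.112, -0.434], [-0.002, 0.31, -0.951, 0.374], [0.0, 0.0, 0.0, 1.0]]
[ 0.18375419 -0.46441137  0.23848791]
```

```bash
python3 -m jog '[[[0.04,0.0,0,0,0,-5,0],[0.07,0.03,0,0,0,-10,0],[0.1,0.06,0,0,0,-15,0],[0.13,0.09,0,0,0,-20,0],[0.16,0.12,0,0,0,-25,0],[0.185,0.153,0,0,0,-29.7,0],[0.21,0.186,0,0,0,-29.7,0],[0.235,0.219,0,0,0,-29.7,0],[0.26,0.252,0,0,0,-29.7,0],[0.275,0.285,0,0,0,-29.7,0]]]'; python3 -m jog '[[[0.006,0.036,0,0,0,0,0],[0.012,0.062,0,0,0,0,0],[0.012,0.062,0,0,0,0,0],[0.012,0.062,0,0,0,0,0]]]'
python3 - <<'E'
from h import *
m=bot.camera_model("wrist");im=bot.camera("wrist");cv2.imwrite("pics/w1.png",im)
print(np.round(m["T"],3).tolist(),bot.get_obs()["joint_pos"],bot.tip_extent)
np.savez("w1.npz",K=m["K"],T=m["T"])
E
```

```text
clock: 0.93
eef_pos: [0.4606, -0.1781, 0.2388]
tool_rot: [0.998, -0.07, 0.0, -0.0]
ft_force: [-0.2, -0.0, 0.4]
grip_width: 0.0855
clock: 1.27
eef_pos: [0.471, -0.1166, 0.2389]
tool_rot: [0.998, -0.069, -0.001, 0.0]
ft_force: [-0.9, -0.0, -1.2]
grip_width: 0.0855
[[-0.137, -0.941, -0.308, 0.55], [-0.991, 0.13, 0.043, -0.127], [-0.0, 0.311, -0.95, 0.374], [0.0, 0.0, 0.0, 1.0]] [-2.44597199e-01  2.12229569e-01 -3.24505705e-02  1.32681781e+00
 -5.62824266e-04  3.03721555e+00] 0.008
```

View pics/w1.png

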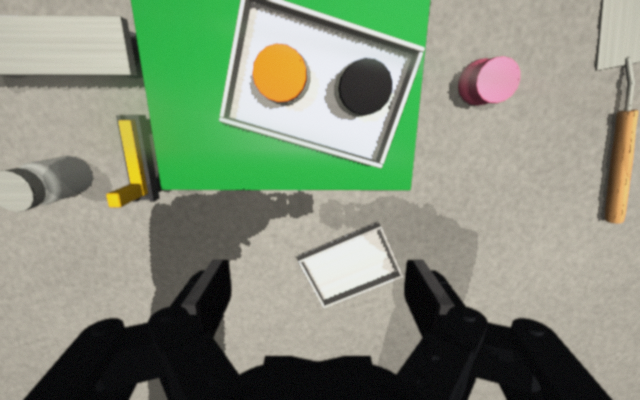

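The wrist view shows the tray rim corners at about (245,0), (422,48), (382,165), (222,120), the board's near edge at row 190, and the bolt tab at (122,197). The shaker is at (15,190). I'll check these against the top-view frame.

```bash
cat >> h.py <<'E'
A=np.radians(-8.1); O=np.array([.6250,.0321])
def st(W):  # world xy -> station mm
    d=np.atleast_2d(W)[:,:2]-O; c,s=np.cos(A),np.sin(A)
    return np.round(1000*np.c_[d@[c,s],d@[-s,c]],1)
def wd(x,y):
    c,s=np.cos(A),np.sin(A); return O+np.array([x*c-y*s,x*s+y*c])/1000
E
python3 - <<'E'
from h import *
m=dict(np.load("w1.npz"));im=cv2.imread("pics/w1.png")
k=mask(im,(50,80,40),(80,255,255))
near=[];left=[];right=[]
for u in range(180,400,20):
    near.append((u,np.where(k[:,u])[0].max()))
for v in range(20,180,20):
    c=np.where(k[v])[0];left.append((c.min(),v));right.append((c.max(),v))
print("near",st(ray(m,near,.06))[::3].tolist());print("left",st(ray(m,left,.06))[::2].tolist());print("right",st(ray(m,right,.06))[::2].tolist())
print("tray cnrs",st(ray(m,[(422,48),(382,165),(222,120)],.086)).tolist())
kb=big(mask(im,(22,150,80),(33,255,255),(100,160,100,215)));print("bolt",st(ray(m,kb.reshape(-1,2)[[kb[:,0,1].argmax(),kb[:,0,1].argmin()]],.0775)).tolist())
t=bot.camera_model("top");print("shaker",st(ray(t,[(268,224)],.085)), "tcp",st(bot.get_obs()["eef_pos"][None]))
E
```

```text
near [[-139.0, -19.6], [-139.9, -84.3], [-139.7, -149.2], [-138.3, -214.0]]
left [[21.1, 0.3], [-12.3, 1.8], [-48.2, 0.4], [-87.0, 1.9]]
right [[22.1, -268.5], [-11.2, -267.7], [-47.1, -267.8], [-86.0, -267.9]]
tray cnrs [[-5.1, -257.5], [-107.0, -230.3], [-65.6, -79.7]]
bolt [[-152.8, 47.3], [-66.4, 18.8]]
shaker [[-138.9  133. ]] tcp [[-131.5 -170. ]]
```

```bash
python3 -m jog '[[[0,0,-0.04,0,0,0,40],[0,0,-0.08,0,0,0,40],[0,0,-0.115,0,0,0,40],[0,0,-0.14,0,0,0,40],[0,0,-0.155,0,0,0,40],[0,0,-0.167,0,0,0,40],[0,0,-0.167,0,0,0,40],[0.005,-0.0007,-0.167,0,0,0,40],[0.010,-0.0014,-0.167,0,0,0,40],[0.015,-0.0021,-0.167,0,0,0,40]]]'; python3 -m jog '[[[0.005,-0.0007,0,0,0,0,40],[0.01,-0.0014,0,0,0,0,40],[0.015,-0.0021,0,0,0,0,40],[0.018,-0.0026,0,0,0,0,40],[0.021,-0.003,0,0,0,0,40],[0.024,-0.0034,0,0,0,0,40],[0.027,-0.0038,0,0,0,0,40],[0.030,-0.0043,0,0,0,0,40]]]'
python3 - <<'E'
from h import *
cv2.imwrite("pics/t2.png",cv2.resize(bot.camera("top")[140:260,240:440],(800,480)))
m=bot.camera_model("wrist");im=bot.camera("wrist");cv2.imwrite("pics/w2.png",im)
print(st(bot.get_obs()["eef_pos"][None]))
E
```

```text
clock: 2.15
eef_pos: [0.4873, -0.1211, 0.0736]
tool_rot: [0.997, -0.071, 0.001, 0.0]
ft_force: [-0.8, 0.1, 0.4]
grip_width: 0.0719
clock: 2.82
eef_pos: [0.5161, -0.1244, 0.0722]
tool_rot: [0.997, -0.071, -0.0, 0.0]
ft_force: [-2.7, -0.2, 1.5]
grip_width: 0.0721
[[ -84.9 -170.1]]
```

View pics/w2.png

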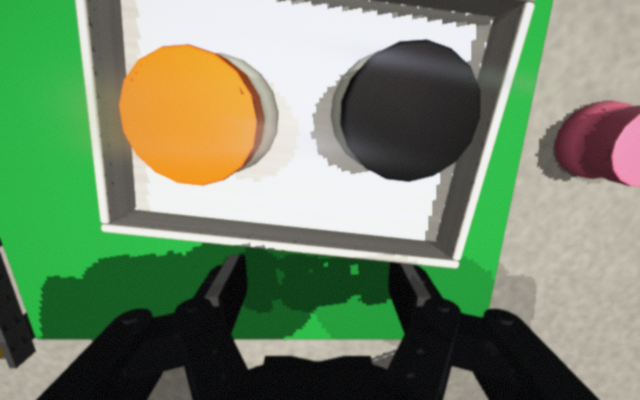

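The wrist view shows the right finger pushing at (400,262). The tray has turned to about 5° off square and both pots are upright. Continuing to the fence.

```bash
python3 -m jog '[[[0.003,-0.0004,0,0,0,0,40],[0.006,-0.0009,0,0,0,0,40],[0.009,-0.0013,0,0,0,0,40],[0.011,-0.0016,0,0,0,0,40],[0.013,-0.0019,0,0,0,0,40],[0.015,-0.0021,0,0,0,0,40],[0.0165,-0.0023,0,0,0,0,40],[0.0165,-0.0023,0,0,0,0,40]]]'
cat > look.py <<'E'
import sys
from h import *
n=sys.argv[1];w=bot.camera_model("wrist");wi=bot.camera("wrist");t=bot.camera_model("top");ti=bot.camera("top")
cv2.imwrite(f"pics/{n}.png",wi);cv2.imwrite(f"pics/{n}t.png",ti);np.savez(f"{n}.npz",K=w["K"],T=w["T"])
o=bot.get_obs();print("tcp",st(o["eef_pos"][None]),o["eef_pos"][2],o["ft_force"].round(1))
E
python3 look.py w3
```

```text
clock: 3.58
eef_pos: [0.5328, -0.1268, 0.0723]
tool_rot: [0.997, -0.071, 0.0, 0.0]
ft_force: [-2.1, -1.4, -0.2]
grip_width: 0.0717
tcp [[ -68.9 -170.1]] 0.07231695756476093 [-1.5 -0.2 -0.1]
```

View pics/w3.png

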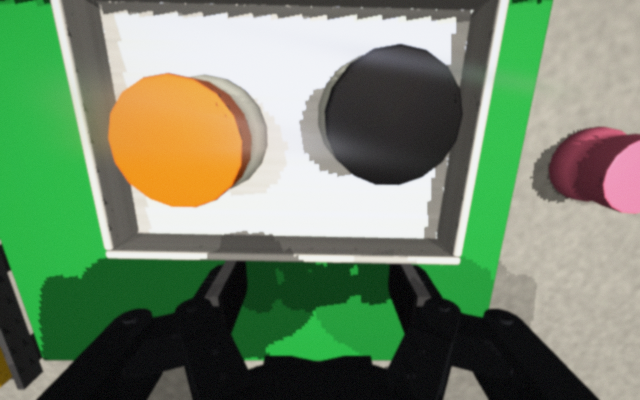

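The tray is nearly square: its near rim runs from (107,256) to (460,262). Now the last few mm, gently.

```bash
python3 -m jog '[[[0.001,-0.0001,0,0,0,0,40],[0.002,-0.0003,0,0,0,0,40],[0.0025,-0.0004,0,0,0,0,40],[0.0025,-0.0004,0,0,0,0,40]]]';python3 -m jog '[[[0.001,-0.0001,0,0,0,0,40],[0.0015,-0.0002,0,0,0,0,40],[0.0015,-0.0002,0,0,0,0,40]]]'
python3 look.py w4
python3 - <<'E'
from h import *
m=dict(np.load("w4.npz"));im=cv2.imread("pics/w4.png")
g=mask(im,(50,80,20),(80,255,255))
P=[]
for u in (130,200,260,300,360,430):
    col=g[:300,u]; b=np.where(col)[0]; b=b[b>230]; P.append((u,b.min() if len(b) else -1))
print(P,st(ray(m,P,.086)).tolist())
E
```

```text
clock: 4.02
eef_pos: [0.535, -0.1271, 0.0723]
tool_rot: [0.997, -0.071, 0.0, 0.0]
ft_force: [-2.2, -0.9, 0.5]
grip_width: 0.0719
clock: 4.27
eef_pos: [0.5356, -0.1272, 0.0722]
tool_rot: [0.997, -0.071, -0.001, 0.0]
ft_force: [-4.8, -0.7, 2.9]
grip_width: 0.0718
tcp [[ -66.1 -170.3]] 0.07224969870909266 [-6.1 -1.4  3.5]
[(130, np.int64(265)), (200, np.int64(264)), (260, np.int64(264)), (300, np.int64(264)), (360, np.int64(265)), (430, np.int64(264))] [[-55.4, -84.2], [-54.9, -116.0], [-54.9, -143.3], [-54.9, -161.4], [-55.4, -188.7], [-54.8, -220.4]]
```

The force is building (6 N) and the near wall sits at x = −55.0 mm along its whole length, so the tray is flush. One more small nudge, then I move round to the tray's end.

```bash
python3 -m jog '[[[0.001,-0.0001,0,0,0,0,40],[0.001,-0.0001,0,0,0,0,40],[-0.010,0.0014,0,0,0,0,40],[-0.025,0.0035,0,0,0,0,40],[-0.025,0.0035,0.04,0,0,0,40],[-0.025,0.0035,0.08,0,0,0,40],[-0.025,0.0035,0.118,0,0,7,60],[-0.02,-0.02,0.118,0,0,14,80],[-0.01,-0.04,0.118,0,0,21,80],[0,-0.06,0.118,0,0,28,80]]]'
python3 -m jog '[[[0.02,-0.02,0,0,0,7,80],[0.04,-0.03,0,0,0,14,80],[0.053,-0.04,0,0,0,21,80],[0.053,-0.04,0,0,0,28,80],[0.053,-0.04,0,0,0,35,80],[0.053,-0.04,0,0,0,42,80],[0.053,-0.04,0,0,0,49,80],[0.053,-0.04,0,0,0,56,80],[0.053,-0.04,0,0,0,62,80],[0.053,-0.04,0,0,0,62,80]]]'
python3 look.py w5
```

```text
clock: 5.2
eef_pos: [0.5388, -0.1876, 0.1926]
tool_rot: [0.984, 0.176, 0.003, 0.001]
ft_force: [0.8, -0.6, -1.3]
grip_width: 0.0584
clock: 6.03
eef_pos: [0.5908, -0.2269, 0.1906]
tool_rot: [0.755, 0.656, 0.001, 0.001]
ft_force: [1.1, 0.5, 0.0]
grip_width: 0.0586
tcp [[   2.2 -261.4]] 0.19053255668918354 [ 0.2 -0.4  0.4]
```

View pics/w5.png

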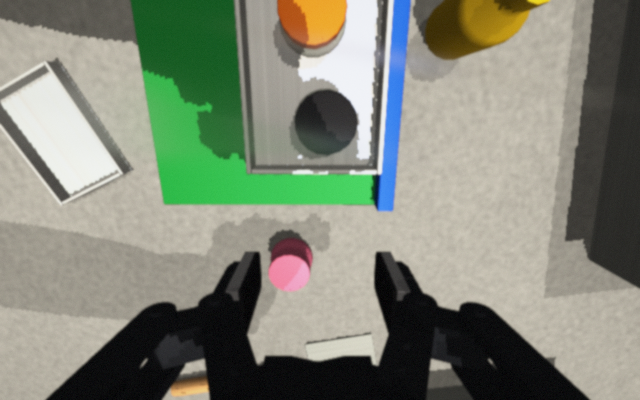

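The wrist view shows the tray against the fence (rim right edge at u ≈ 385, fence at u 380–408). The tray's rear rim is at row 172, and the pots are upright. I'll check the station frame and tray yaw from here.

```bash
python3 - <<'E'
from h import *
m=dict(np.load("w5.npz"));im=cv2.imread("pics/w5.png")
b=mask(im,(100,120,60),(125,255,255));
R=[];
for v in range(20,205,20):
    c=np.where(b[v])[0];R.append((c.max()+.5,v))
print("fence back edge",st(ray(m,R,.078)).tolist())
L=[(np.where(b[v])[0].min()-.5,v) for v in range(180,206,6)];print("fence face",st(ray(m,L,.078)).tolist())
g=mask(im,(50,80,20),(80,255,255))
r=[(u,np.where(g[:,u]*(np.arange(400)>140))[0].min()-.5) for u in range(255,375,20)];print("rear rim",st(ray(m,r,.086)).tolist())
l=[(np.where(g[v,:260])[0].max()+.5,v) for v in range(20,170,25)];print("near rim",st(ray(m,l,.086)).tolist())
o=bot.get_obs();q=o["tool_rot"];print("toolyaw",np.degrees(2*np.arctan2(q[1],q[0])))
E
```

```text
fence back edge [[68.8, -122.2], [68.6, -135.2], [68.4, -148.6], [68.9, -162.5], [68.7, -176.9], [68.4, -192.0], [69.0, -207.6], [68.7, -223.9], [68.5, -240.9], [68.2, -258.6]]
fence face [[54.1, -240.9], [53.6, -246.2], [53.9, -251.5], [53.4, -256.8], [53.7, -262.3]]
rear rim [[-47.3, -233.8], [-31.1, -233.8], [-14.9, -234.5], [1.3, -234.5], [17.6, -233.6], [33.8, -234.4]]
near rim [[-54.9, -124.5], [-54.8, -140.2], [-54.6, -156.7], [-54.5, -173.9], [-55.1, -192.0], [-54.9, -210.9]]
toolyaw 81.77020437237736
```

```bash
python3 -m jog '[[[-0.002,0.0003,-0.04,0,0,0.1,80],[-0.002,0.0003,-0.08,0,0,0.1,80],[-0.002,0.0003,-0.105,0,0,0.1,80],[-0.002,0.0003,-0.117,0,0,0.1,80],[-0.002,0.0003,-0.117,0,0,0.1,80],[-0.0012,0.0062,-0.117,0,0,0.1,80],[-0.0003,0.0122,-0.117,0,0,0.1,80],[0.0001,0.0151,-0.117,0,0,0.1,80],[0.0005,0.0181,-0.117,0,0,0.1,80],[0.0009,0.0211,-0.117,0,0,0.1,80]]]'
python3 -m jog '[[[0.0006,0.004,0,0,0,0,80],[0.0013,0.009,0,0,0,0,80],[0.0021,0.015,0,0,0,0,80],[0.0030,0.021,0,0,0,0,80],[0.0038,0.027,0,0,0,0,80],[0.0047,0.033,0,0,0,0,80],[0.0055,0.039,0,0,0,0,80],[0.0064,0.045,0,0,0,0,80],[0.0073,0.051,0,0,0,0,80],[0.0081,0.057,0,0,0,0,80]]]'
python3 -m jog '[[[0.0009,0.006,0,0,0,0,80],[0.0017,0.012,0,0,0,0,80],[0.0026,0.018,0,0,0,0,80],[0.0034,0.024,0,0,0,0,80],[0.0043,0.030,0,0,0,0,80],[0.0051,0.036,0,0,0,0,80],[0.0060,0.042,0,0,0,0,80],[0.0068,0.048,0,0,0,0,80],[0.0077,0.054,0,0,0,0,80],[0.0077,0.054,0,0,0,0,80]]]'
python3 look.py w6
```

```text
clock: 6.97
eef_pos: [0.5917, -0.2072, 0.0754]
tool_rot: [0.755, 0.656, 0.0, 0.003]
ft_force: [-1.2, -4.0, 2.9]
grip_width: 0.0585
clock: 7.8
eef_pos: [0.5984, -0.1484, 0.0732]
tool_rot: [0.755, 0.656, -0.0, -0.0]
ft_force: [-0.4, -4.7, 2.8]
grip_width: 0.0587
clock: 8.63
eef_pos: [0.6063, -0.0931, 0.073]
tool_rot: [0.754, 0.657, 0.001, -0.001]
ft_force: [1.0, -0.0, 0.2]
grip_width: 0.0591
tcp [[  -1.2 -127.1]] 0.07273075799222214 [ 0.3 -0.9 -1. ]
```

View pics/w6.png

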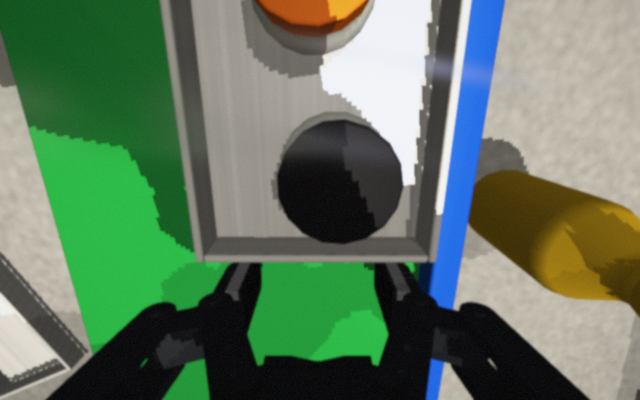

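The tray is still flush with the fence (gap-free at u ≈ 440–465), its rear rim is level at row ~250, and the pots are upright. Continuing onto the rail.

```bash
python3 -m jog '[[[0.0009,0.006,0,0,0,0,80],[0.0017,0.012,0,0,0,0,80],[0.0026,0.018,0,0,0,0,80],[0.0034,0.024,0,0,0,0,80],[0.0043,0.030,0,0,0,0,80],[0.0051,0.036,0,0,0,0,80],[0.0060,0.042,0,0,0,0,80],[0.0068,0.048,0,0,0,0,80],[0.0077,0.054,0,0,0,0,80],[0.0085,0.060,0,0,0,0,80]]]'
python3 -m jog '[[[0.0009,0.006,0,0,0,0,80],[0.0017,0.012,0,0,0,0,80],[0.0026,0.018,0,0,0,0,80],[0.0034,0.024,0,0,0,0,80],[0.0043,0.030,0,0,0,0,80],[0.0051,0.036,0,0,0,0,80],[0.0060,0.042,0,0,0,0,80],[0.0065,0.046,0,0,0,0,80],[0.0071,0.050,0,0,0,0,80],[0.0071,0.050,0,0,0,0,80]]]'
python3 look.py w7
```

```text
clock: 9.57
eef_pos: [0.6149, -0.0345, 0.0735]
tool_rot: [0.755, 0.656, 0.0, 0.0]
ft_force: [-0.0, -3.7, -0.0]
grip_width: 0.0586
clock: 10.4
eef_pos: [0.6219, 0.0161, 0.0733]
tool_rot: [0.754, 0.656, 0.0, -0.0]
ft_force: [-0.5, -0.1, 0.4]
grip_width: 0.0589
tcp [[ -0.5 -16.8]] 0.07356982813881213 [0.1 0.7 0.9]
```

View pics/w7.png

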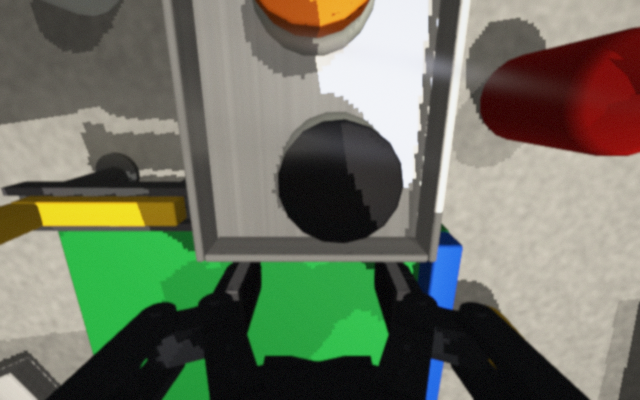

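The tray is square and centred, leaving the board's end (fence end at (445,240)). The bolt is clear of it on the left. Now the last 36 mm, slowing at the stop.

```bash
python3 -m jog '[[[0.0006,0.004,0,0,0,0,80],[0.0013,0.009,0,0,0,0,80],[0.0020,0.014,0,0,0,0,80],[0.0027,0.019,0,0,0,0,80],[0.0033,0.023,0,0,0,0,80],[0.0038,0.027,0,0,0,0,80],[0.0043,0.030,0,0,0,0,80],[0.0045,0.032,0,0,0,0,80],[0.0046,0.033,0,0,0,0,80],[0.0046,0.033,0,0,0,0,80]]]'
python3 -m jog '[[[0.0001,0.001,0,0,0,0,80],[0.0003,0.002,0,0,0,0,80],[0.0003,0.002,0,0,0,0,80]]]'
python3 -m jog '[[[0.0001,0.001,0,0,0,0,80],[0.0001,0.001,0,0,0,0,80]]]'
python3 look.py w8
python3 - <<'E'
from h import *
m=dict(np.load("w8.npz"));im=cv2.imread("pics/w8.png")
t=bot.camera_model("top");ti=cv2.imread("pics/w8t.png")
g=mask(im,(50,80,20),(80,255,255))
r=[(u,np.where(g[:,u]*(np.arange(400)>235))[0].min()-.5) for u in range(260,375,20)];print("rear rim",st(ray(m,r,.0845)).tolist())
cv2.imwrite("pics/t8c.png",cv2.resize(ti[150:250,240:420],(720,400),interpolation=cv2.INTER_CUBIC))
E
```

```text
clock: 11.33
eef_pos: [0.6266, 0.0482, 0.0735]
tool_rot: [0.755, 0.656, 0.0, 0.0]
ft_force: [-0.3, -2.9, 2.0]
grip_width: 0.0582
clock: 11.58
eef_pos: [0.6268, 0.0498, 0.0735]
tool_rot: [0.755, 0.656, 0.0, 0.0]
ft_force: [-0.3, -3.2, 3.0]
grip_width: 0.0586
clock: 11.75
eef_pos: [0.6269, 0.0508, 0.0735]
tool_rot: [0.755, 0.656, 0.0, 0.0]
ft_force: [-0.6, -4.3, 2.7]
grip_width: 0.0582
tcp [[-0.8 18.8]] 0.07342911128539731 [-0.6 -5.1  3.1]
rear rim [[-27.7, 17.6], [-17.9, 24.6], [-8.5, 24.7], [0.8, 24.1], [10.2, 24.2], [19.6, 24.2]]
```

View pics/t8c.png

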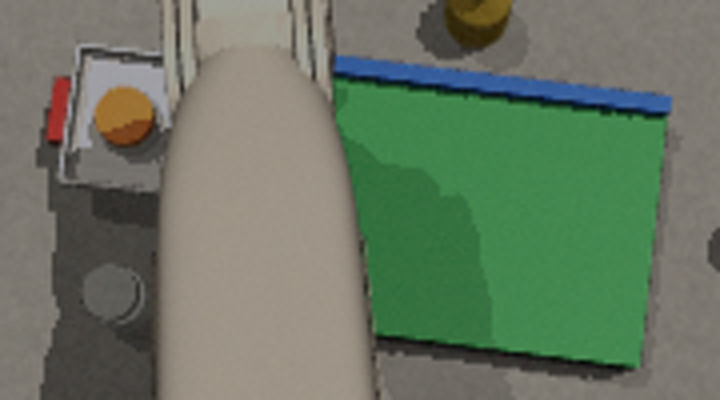

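The top view shows the tray's front edge at the red stop (crop (70,110)). I'll confirm by force.

```bash
python3 -m jog '[[[0.0001,0.001,0,0,0,0,80],[0.0001,0.001,0,0,0,0,80],[0.0001,0.001,0,0,0,0,80]]]'
python3 -m jog '[[[0.0001,0.001,0,0,0,0,80],[0.0001,0.001,0,0,0,0,80],[0.0001,0.001,0,0,0,0,80]]]'
```

```text
clock: 12.1
eef_pos: [0.6269, 0.0511, 0.0734]
tool_rot: [0.755, 0.656, -0.0, 0.001]
ft_force: [-0.4, -6.1, 4.0]
grip_width: 0.0585
clock: 12.35
eef_pos: [0.6269, 0.0511, 0.0734]
tool_rot: [0.755, 0.656, -0.001, 0.001]
ft_force: [-1.3, -8.8, 4.1]
grip_width: 0.0588
```

The tool no longer advances and the force is rising, so the tray is at the stop. I'll back off, rise and look.

```bash
python3 -m jog '[[[-0.0014,-0.010,0,0,0,0,80],[-0.0035,-0.025,0,0,0,0,80],[-0.0035,-0.025,0.04,0,0,0,80],[-0.0035,-0.025,0.08,0,0,0,80],[-0.0035,-0.025,0.12,0,0,0,80],[-0.0035,-0.025,0.14,0,0,0,80],[-0.0035,-0.025,0.14,0,0,0,80]]]'
python3 look.py w9
```

```text
clock: 12.93
eef_pos: [0.6264, 0.0279, 0.2199]
tool_rot: [0.755, 0.656, 0.005, 0.003]
ft_force: [0.8, -0.7, 0.9]
grip_width: 0.0586
tcp [[-0.6 -4.4]] 0.2140171131028273 [-0.9 -0.2 -1. ]
```

View pics/w9.png

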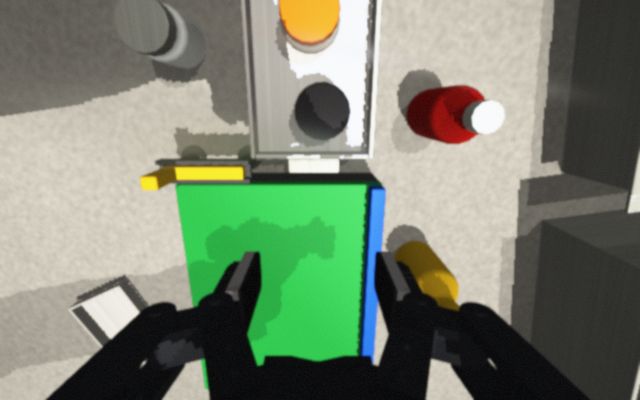

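The tray spans u 250–375 and the visible rail strip u 288–340, so it's centred, with the pots upright. The bolt tab is at (150,182). A quick numeric check:

```bash
python3 - <<'E'
from h import *
m=bot.camera_model("wrist");im=bot.camera("wrist");np.savez("w10.npz",K=m["K"],T=m["T"]);cv2.imwrite("pics/w10.png",im)
g=cv2.GaussianBlur(cv2.cvtColor(im,cv2.COLOR_BGR2GRAY),(3,3),0).astype(float)
gx=np.abs(cv2.Sobel(g,cv2.CV_64F,1,0));gy=np.abs(cv2.Sobel(g,cv2.CV_64F,0,1))
vs=range(20,150,15)
for lo,hi,n in((235,258,"left"),(368,388,"right")):
    # outermost strong gradient
    P=[]
    for v in vs:
        c=np.where(gx[v,lo:hi]>60)[0]
        if len(c): P.append(((c.min() if n=="left" else c.max())+lo,v))
    print(n,st(ray(m,P,.0845)).tolist())
P=[]
for u in (258,268,278,350,360,368):
    c=np.where(gy[140:175,u]>60)[0]; P.append((u,c.tolist()))
print(P); print(st(ray(m,[(260,155),(365,155),(260,158),(365,158)],.0845)).tolist())
k=big(mask(im,(22,150,80),(33,255,255),(100,270,150,200)));print("bolt tab px",cv2.boundingRect(k));p=k[:,0]
print(st(ray(m,[p[p[:,0].argmin()]],.115)),st(ray(m,[p[p[:,0].argmax()]],.0775)), bot.get_obs()["eef_pos"])
E
```

```text
left [[-56.8, 138.4], [-56.8, 128.1], [-56.8, 117.5], [-56.8, 106.6], [-56.7, 95.4], [-56.7, 83.9], [-56.6, 72.0], [-68.5, 59.8], [-56.6, 47.2]]
right [[53.5, 138.6], [53.5, 128.3], [53.5, 117.7], [54.2, 106.8], [54.2, 95.6], [54.2, 84.1], [54.2, 72.2], [55.0, 60.0], [54.1, 47.4]]
[(258, [17, 18, 19, 20, 26, 27, 28, 29, 31, 32, 33, 34]), (268, [10, 11, 14, 15, 17, 18, 19, 20, 31, 32, 33, 34]), (278, [10, 11, 12, 14, 15, 17, 18, 19, 20, 31, 32, 33, 34]), (350, [3, 4, 10, 11, 12, 14, 15, 17, 18, 19, 20, 31, 32, 33, 34]), (360, [4, 5, 6, 7, 10, 11, 13, 14, 15, 16, 17, 18, 19, 20, 21, 31, 32, 33, 34]), (368, [1, 2, 3, 12, 13, 14, 15, 16, 17, 18, 19, 20, 21, 31, 32, 33, 34])]
[[-50.4, 34.3], [41.8, 34.4], [-50.5, 31.6], [42.0, 31.8]]
bolt tab px (142, 166, 106, 24)
[[-139.5   20.6]] [[-64.9  11.9]] [0.6228344  0.02774209 0.2122651 ]
```

The tray is centred (rim edges −56.7 and +54, with the same roughly −1 mm bias the fence showed) and parallel. Now the bolt.

```bash
python3 -m jog '[[[-0.03,0.008,0,0,0,0,255],[-0.07,0.018,0,0,0,0,255],[-0.11,0.028,0,0,0,0,255],[-0.145,0.038,0,0,0,0,255],[-0.166,0.0435,0,0,0,0,255],[-0.166,0.0435,-0.03,0,0,0,255],[-0.166,0.0435,-0.07,0,0,0,255],[-0.166,0.0435,-0.10,0,0,0,255],[-0.166,0.0435,-0.114,0,0,0,255],[-0.166,0.0435,-0.114,0,0,0,255]]]'
python3 look.py w11
```

```text
clock: 13.92
eef_pos: [0.4521, 0.0707, 0.0938]
tool_rot: [0.755, 0.656, -0.005, -0.004]
ft_force: [-0.9, 0.9, 0.0]
grip_width: -0.0001
tcp [[-172.9   14.9]] 0.09783914473655664 [ 0.5 -0.3 -0.5]
```

View pics/w11.png

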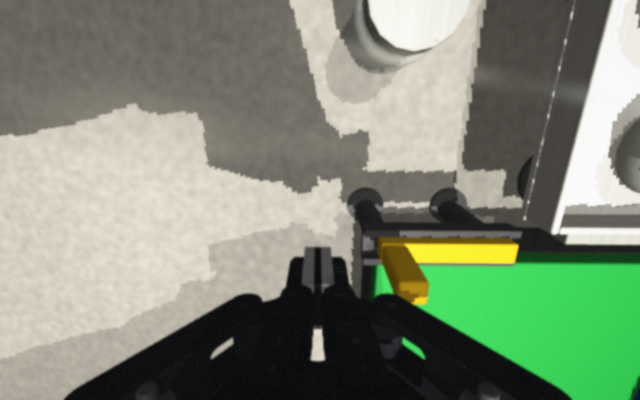

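The shut fingers at (318,270) stand behind the tab (about (410,285)) and in line with it. Pushing towards +x.

```bash
python3 -m jog '[[[0.006,-0.0009,0,0,0,0,255],[0.012,-0.0017,0,0,0,0,255],[0.018,-0.0026,0,0,0,0,255],[0.024,-0.0034,0,0,0,0,255],[0.030,-0.0043,0,0,0,0,255],[0.036,-0.0051,0,0,0,0,255],[0.042,-0.0060,0,0,0,0,255],[0.048,-0.0068,0,0,0,0,255],[0.054,-0.0077,0,0,0,0,255],[0.060,-0.0085,0,0,0,0,255]]]'
python3 -m jog '[[[0.005,-0.0007,0,0,0,0,255],[0.010,-0.0014,0,0,0,0,255],[0.015,-0.0021,0,0,0,0,255],[0.019,-0.0027,0,0,0,0,255],[0.022,-0.0031,0,0,0,0,255],[0.024,-0.0034,0,0,0,0,255],[0.024,-0.0034,0,0,0,0,255]]]'
python3 -m jog '[[[0.001,-0.0001,0,0,0,0,255],[0.002,-0.0003,0,0,0,0,255],[0.003,-0.0004,0,0,0,0,255],[0.003,-0.0004,0,0,0,0,255]]]'
python3 look.py w12
```

```text
clock: 14.85
eef_pos: [0.5181, 0.0628, 0.0993]
tool_rot: [0.755, 0.656, -0.0, -0.0]
ft_force: [-3.7, 0.3, 1.4]
grip_width: -0.0003
clock: 15.43
eef_pos: [0.5421, 0.0594, 0.0993]
tool_rot: [0.755, 0.656, 0.0, 0.0]
ft_force: [-0.5, -0.3, 0.2]
grip_width: -0.0003
clock: 15.77
eef_pos: [0.5441, 0.059, 0.0992]
tool_rot: [0.755, 0.656, -0.0, -0.0]
ft_force: [-3.1, -0.0, 1.2]
grip_width: 0.0001
tcp [[-83.8  15.3]] 0.0992202720908845 [-2.3 -0.1  1.9]
```

```bash
python3 -m jog '[[[0.001,-0.0001,0,0,0,0,255],[0.002,-0.0003,0,0,0,0,255],[0.002,-0.0003,0,0,0,0,255]]]'
python3 -m jog '[[[0.001,-0.0001,0,0,0,0,255],[0.002,-0.0003,0,0,0,0,255],[0.002,-0.0003,0,0,0,0,255]]]'
python3 -m jog '[[[0.001,-0.0001,0,0,0,0,255],[0.002,-0.0003,0,0,0,0,255],[0.002,-0.0003,0,0,0,0,255]]]'
```

```text
clock: 16.12
eef_pos: [0.5443, 0.059, 0.0992]
tool_rot: [0.755, 0.656, -0.001, -0.002]
ft_force: [-8.9, -0.2, 4.4]
grip_width: -0.0006
clock: 16.37
eef_pos: [0.5444, 0.059, 0.0992]
tool_rot: [0.755, 0.656, -0.003, -0.003]
ft_force: [-12.3, 2.4, 9.8]
grip_width: -0.0001
clock: 16.62
eef_pos: [0.5445, 0.059, 0.0992]
tool_rot: [0.754, 0.656, -0.004, -0.004]
ft_force: [-17.3, 2.0, 13.4]
grip_width: 0.0002
```

The bolt is at its hard stop: TCP x is −83.4, so the finger face is at about −70, at 17 N. Retreating for a final look.

```bash
python3 -m jog '[[[-0.010,0.0014,0,0,0,0,255],[-0.03,0.0042,0,0,0,0,255],[-0.04,0.0056,0.03,0,0,0,255],[-0.04,0.0056,0.07,0,0,0,255],[-0.04,0.0056,0.11,0,0,0,255],[-0.04,0.0056,0.15,0,0,0,255],[-0.06,-0.02,0.18,0,0,0,255],[-0.08,-0.05,0.18,0,0,0,255],[-0.08,-0.05,0.18,0,0,0,255],[-0.08,-0.05,0.18,0,0,0,255]]]'
python3 look.py w13
python3 - <<'E'
import cv2,numpy as np
w=cv2.imread("pics/w13.png");s=cv2.imread("pics/w13t.png")[130:250,220:420]
cv2.imwrite("pics/f.png",np.vstack([cv2.resize(w[:220],(760,260)),cv2.resize(s,(760,330),interpolation=cv2.INTER_CUBIC)]))
E
```

```text
clock: 17.45
eef_pos: [0.4709, 0.007, 0.2806]
tool_rot: [0.756, 0.655, 0.001, 0.001]
ft_force: [0.6, -0.6, -1.3]
grip_width: 0.0002
tcp [[-149.1  -45.3]] 0.27917489812974067 [ 0.3  0.3 -0.1]
```

View pics/f.png

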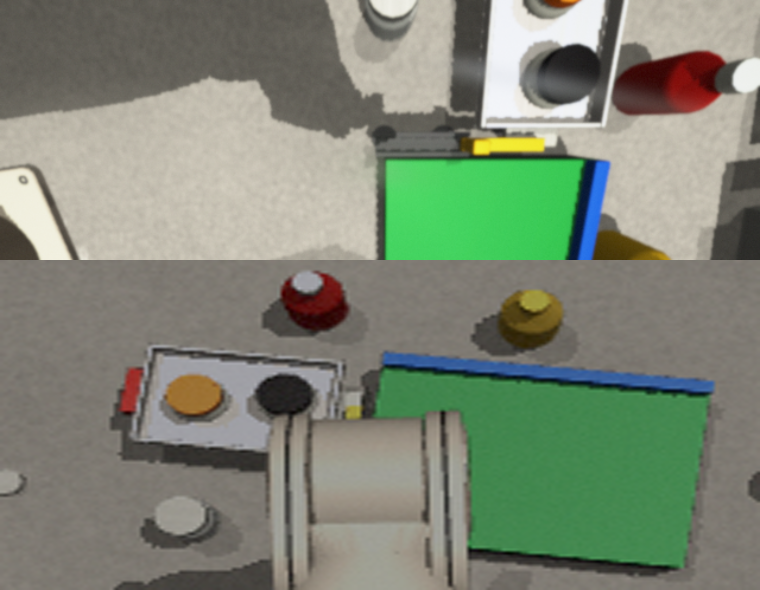

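The tray sits on the rail against the red stop, with its pots upright and the bystanders in place. The bolt lies across the rail behind the tray. I'll check the tip numerically and hand in.

```bash
python3 - <<'E'
from h import *
m=dict(np.load("w13.npz"));im=cv2.imread("pics/w13.png")
c=big(mask(im,(22,120,80),(33,255,255),(370,480,100,140)))[:,0];c=c[c[:,0]>=c[:,0].max()-1]
print("bolt tip",st(ray(m,[c.mean(0)],.0775)))
t=bot.camera_model("top");ti=cv2.imread("pics/w13t.png")
# tray front-left corners in top crop -> full px
print("tray front corners",st(ray(t,[(220+150*200/760,130+87*120/330),(220+133*200/760,130+180*120/330)],.0845)).tolist())
bot.job_done()
E
```

```text
bolt tip [[ 4.4 16.2]]
tray front corners [[48.9, 187.2], [-57.2, 185.2]]
the job is handed in; nothing more can be done
```

I finished the job and handed it in at about 17.5 s. I pushed the tray square against the fence with two fingertips, then slid it along the fence onto the rail up to the red stop. Last, I pushed the keeper bolt in behind it with the shut fingers. The tray was only pushed, never gripped or lifted.

**Last checks:**
- **Tray at the stop:** the tool stopped advancing while the force rose to about 9 N.
- **Tray on the rail:** its rim edges measured x −56.7 and +54 mm, so the centre reads about −1.2 mm. The fence face showed the same bias in that camera, so I take the tray as centred. It is square to about 0.2–0.4°.
- **Bolt:** it met its hard stop at 17 N, and the tip measured +4.4 mm (nominal +5).
- **Pots and bystanders:** in the last pictures both pots stand upright, and the bottles and shaker look undisturbed. The scraper and tongs were not in that view, but the arm never went near them.

**One disagreement:** the front tray corners, read coarsely from an enlarged top picture, came out at y 185–187 mm instead of 190. That is within about one pixel (3 mm), and I trusted the contact force over it.

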